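Click the stitching-clamp head onto its bench post

TASK

Lift the stitching-clamp head off its wooden parking peg and slide its steel socket tube down over the aluminium stub of the green bench post until it sits fully home on the rubber ring, then twist it until the brass spring button pops out through the slot in the tube. Feel your way and push and twist gently, never forcing it (the head and post must not press on each other with more than 40 N), stop turning and let go when it has clicked, and leave the other things on the bench where they are.

Things in the scene. Friction and masses are not known exactly. Their poses are not given: they have to be found in the camera images.
- head: Stitching-clamp head, 280-455 g, 150 mm tall, upright on a wooden parking stand. Origin: centre of the underside of its steel socket tube; z up the tube. Nine-sided tube, its flats 16 mm from the axis inside, 19 mm outside, 78 mm deep; 45 mm cuff at the foot, mouth flared to 38 mm, down to 32 at 6 mm up. Above: wooden block 78-102 mm up, screw heads stand 5 mm out of its +y and -y sides.
- grip (a point): Middle of the head's light wooden jaws (one rigid piece, 102 to 150 mm above the foot, 70 mm along the head's x, 36 mm along its y, tan leather top): on the tube axis, 126 mm above the foot. Best grasped here from above, across y.
- slot (a point): Middle of the only slot through the tube wall, at its outer face: 19 mm out along the head's +x, 44 mm above the foot. The slot is 11.5 mm wide and runs from 35.5 to 52.5 mm up.
- post: Green bench post, bolted down: 110 mm square foot, collar, black rubber ring, and an upright aluminium stub 30 mm in diameter, 70 mm tall above the ring (its top 8 mm tapers to 20 mm). Origin: centre of the underside; z up. The stub is clamped at an unknown angle: its button points along the post's +x (away from the robot) to within 1 rad either side.
- seat (a point): Centre of the top of the rubber ring (52 mm across) at the root of the stub, 40 mm above the bench; z up. The head's origin comes here when home. The ring yields about 2 mm per 10 N, 6 mm at most.
- button (a joint): Brass spring button, a 10 mm ball 5 mm proud of the stub, 42 mm above the ring. Value in m: 0 out, about 0.002 to 0.004 while the tube covers it, 0 again once popped through the slot. Spring 3 N out, 6 N pressed; pushing the tube past it takes about 5 to 12 N. Once popped, it lets the tube turn only about 0.15 rad; beyond, the stub's rubber mount resists with 0.25 N m per 0.1 rad.
- park_a: Wooden parking stand on which the head waits (fixed): disc 84 mm across, 15 mm thick, with a 23 mm peg up to 52 mm above the bench. Origin: centre of the underside.
- park_b: The same wooden stand, carrying the thread spool.
- spool: Orange thread spool on the other parking stand, 62 mm across, 66 mm tall. Leave it. Origin: centre of the underside.
- mallet: White-headed mallet lying on the bench, 200 mm long. Leave it.
- dye: Small blue dye bottle, 44 mm across, 85 mm tall. Leave it.
- edge_paint: Small black bottle with a yellow label, 44 mm across, 85 mm tall. Leave it.
- rivet_cup: Small steel cup, 70 mm across, 45 mm tall. Leave it.
- awl: Awl with a wooden handle lying on the bench, 170 mm long. Leave it.
Mind the look-alikes: they are no part of the job. What is shaped like the head but purple or red is not meant.

How it is judged:
By the outcome, as a careful person would: the job done as asked, in the order asked, and still so for the second after the job is handed in, with the robot touching nothing.
It also fails if it takes over 67 s, if anything falls off the work surface, if the arm or the gripper's body presses on something with over 40 N, if the wrist force passes 120 N, or if a joint passes its speed limit or range.

ROBOT

A 6-joint arm with a two-finger parallel gripper is mounted at the origin on the work surface. World frame = base frame: x ahead of the robot, y to its left, z up, the work surface at z = 0. Lengths are in mm, angles in degrees, forces in N, time in s.
With the tool pointing down it reaches from about 300 to 875 mm from the base axis. Payload 6.4 kg.
Tool frame: the origin (TCP) lies at the very end of the fingers, on their centre line; the grasp point (between the pads) lies 19 mm behind it; x points along the fingers, y is the direction in which the jaws open and shut, and the axes are right-handed (so a half turn about x gives the same grasp; the last joint's range is limited). The gripper opens to 85 mm and grips with 20 to 120 N. Pads are 22 mm wide; open, the fingers measure 114 mm over their backs; the gripper's body (76 mm by 85 mm) begins 54 mm behind the grasp point. The pads swing forward as they close: fully open they stand 13 mm farther back than shut.
Start: joints at [-11.82, 10.359, 92.074, -0, 77.567, -11.82], TCP at [575.014, 0.015, 231.288] pointing down, gripper open.
Joint ranges: [-171.53, 171.53], [-51.25, 118.39], [17.06, 147.69], [-65.23, 245.23], [0, 150.52], [-178.68, 178.68]. Speed limits (degrees/s): [147.25, 147.25, 172.46, 180, 180, 180].

INTERFACE

Orientations are given as [roll, pitch, yaw] about the fixed x, y, z axes, in that order (R = Rz(yaw) Ry(pitch) Rx(roll)).
In Python, from plant import * gives the robot as it stands.
- The arm moves only by the shell command python3 -m jog 'ROWS' [FORCE]. ROWS is JSON, a list of rows, each a list of 3 entries, a list of its own where there are three numbers: the closure in counts, from 0 (fully open) to 255 (shut), then the shift along the tool's x, y, z in cm, then the turn about the tool's x in degrees. In form: [[claw, [x, y, z], roll], ...]. A call has 1 to 10 rows; each row is the pose to reach, as a shift and turn from the pose measured when the call began, along the tool's axes at that moment; what a row does not reach only later rows make up. A row lasts 1/12 s, in which the tool goes at most 41.7 mm and 7.16 degrees, less where a joint would pass 70% of its speed; a pose out of reach is approached as far as the arm can. A call with a gripper value outside its range is refused whole. The fingers move at their own pace and stop on an object; FORCE is the grip in N (left out, the last holds). Time passes only in rows, so rows that repeat a pose let the fingers close. It gives the time, the measured TCP pose, the force and the opening at its end, in the units of the state.
- sense(): the state, without advancing time (a new reading comes with each control period).
- camera(name): name is "scene" or "side" or "wrist"; returns a dict with "image" (384x512x3 uint8, red, green, blue), "fx", "fy", "cx", "cy" (pixels), "k1" (the pictures are not rectified: a ray, as slopes to the right and down, at radius r is drawn at 1 + k1 r^2 times it, then the intrinsics apply), "T" (4x4, takes a point from camera to world coordinates); the wrist camera has in their place "hand_eye" (4x4, takes a point from camera to tool coordinates, whose origin is the TCP and whose axes are the tool frame's). Camera axes: x right, y up, looking along -z (the intrinsics and any distortion apply to the point x, -y, -z); pixel columns grow to the right and rows downward; lengths in mm; the calibration is good to about 2 mm. A picture is of the moment at which its call begins: read the wrist's pose just before it. There is no depth.
- sign_off(): hands the job in, once; it reports no verdict.
Trained networks look in a picture, given as the dict that the camera call returned (one of the last four; its "shot" number tells which), for a name from the list of things; names that differ only in an ending like _2 or _b are one class to them, and where a whole thing is asked for, a point or a joint stands for the part that bears it (a point fixed in the world has none). Each returns a list of dicts, best first, with "confidence" (0 to 1); they miss things now and then, are a little off and sometimes report something else, mostly with a low value. They report only what shows in the picture. A call takes as long as a camera call. They do not tell look-alikes from the thing itself.
- trace(picture, query): "mask" (384x512 bool, what is visible of it) and "box" ([left, top, right, bottom] in pixels, round what is visible of it).
- place_of(picture, query): "centre" ([column, row] in pixels: a listed point, or the origin of a listed thing).
The state is a dict: "t": time; "joints": joint angles; "joint_velocities": joint speeds; "effort": joint torques, N m; "eef_pos": TCP position; "tcp_rot": TCP orientation; "contact_force": force on the tool from outside, world axes, zero at the start; "torque": the same for the moment, N m; "finger_gap": opening from 0.0 (shut) to 1.0 (fully open).
Only numpy, scipy, OpenCV 4.12 (cv2) and the standard library are available. Lean on these libraries where they do the work, as an engineer would, in place of code of your own. Each camera call takes 0.05 s, during which the arm holds its last target. There are 200 camera calls.

## Working session

There is one attempt and no reset: what is moved stays moved. The work goes in short steps, Python scripts to look and compute and a shell command to move; the robot and the scene stay as the last step left them, time stands still between calls to the robot, and variables do not carry over. Pictures are saved under pics/ and viewed, about 8 in all and at most 12, crops included, and the job is handed in when it is done.

```bash
mkdir -p pics; ls; cat > h.py <<'E'
from plant import *
import numpy as np, cv2
from scipy.spatial.transform import Rotation as R
def T_of(c,s=None):
    if "T" in c: return np.array(c["T"])
    s=s or sense(); M=np.eye(4); M[:3,:3]=R.from_euler('xyz',s["tcp_rot"],degrees=True).as_matrix(); M[:3,3]=s["eef_pos"]
    return M@np.array(c["hand_eye"])
def ray(c,T,px):
    p=np.array([(px[0]-c["cx"])/c["fx"],(px[1]-c["cy"])/c["fy"]]); q=p.copy()
    for _ in range(20): q=p/(1+c["k1"]*(q@q))
    d=T[:3,:3]@np.array([q[0],-q[1],-1]); return T[:3,3],d/np.linalg.norm(d)
def at_z(c,T,px,z):
    o,d=ray(c,T,px); return o+d*(z-o[2])/d[2]
def proj(c,T,P):
    v=np.linalg.inv(T)@np.append(P,1); a=np.array([v[0],-v[1]])/-v[2]; a=a*(1+c["k1"]*(a@a))
    return np.array([a[0]*c["fx"]+c["cx"],a[1]*c["fy"]+c["cy"]])
def tri(rs):
    A=sum(np.eye(3)-np.outer(d,d) for o,d in rs); b=sum((np.eye(3)-np.outer(d,d))@o for o,d in rs); return np.linalg.solve(A,b)
def save(c,n,crop=None,k=1):
    im=cv2.cvtColor(np.array(c["image"]),cv2.COLOR_RGB2BGR)
    if crop: l,t,r,b=crop; im=im[t:b,l:r]
    cv2.imwrite(f"pics/{n}.png",cv2.resize(im,None,fx=k,fy=k,interpolation=cv2.INTER_CUBIC))
E
python3 - <<'E'
from h import *
s=sense(); print({k:np.round(v,3) for k,v in s.items()})
cs=[]
for n,ks in (("scene",1.5),("side",1.5)):
    c=camera(n); save(c,n+"0",k=1.5)
    T=T_of(c,s); print(n,np.round(T[:3,3]))
    for q,z in (("head",54),("grip",165),("slot",70),("post",0),("seat",40),("button",82),("park_a",0),("spool",15)):
        for r in place_of(c,q)[:3]: print(q,round(r["confidence"],2),np.round(r["centre"]),np.round(at_z(c,T,r["centre"],z)))
E
cd pics; python3 -c "
import cv2;a=cv2.imread('scene0.png');print(a.shape)"
```

```text
pics
{'t': np.float64(0.0), 'joints': array([-11.82 ,  10.401,  92.131,   0.   ,  77.567, -11.82 ]), 'joint_velocities': array([ 0.069, -0.084,  0.028,  0.006, -0.049, -0.039]), 'effort': array([ 0.0000e+00, -4.4487e+01, -3.5134e+01, -0.0000e+00,  9.0000e-03,
        0.0000e+00]), 'eef_pos': array([5.74462e+02, 1.27000e-01, 2.30397e+02]), 'tcp_rot': array([-101.912,   89.901,  168.087]), 'contact_force': array([-0.315, -0.581,  0.52 ]), 'torque': array([-0.026,  0.013, -0.017]), 'finger_gap': np.float64(0.998)}
scene [1436.  -68.  873.]
head 0.86 [296. 192.] [479. 142.  54.]
head 0.69 [329. 208.] [569. 237.  54.]
head 0.61 [352. 242.] [726. 268.  54.]
grip 0.89 [335. 178.] [553. 249. 165.]
grip 0.69 [299. 164.] [466. 148. 165.]
grip 0.59 [357. 210.] [704. 272. 165.]
slot 0.69 [335. 200.] [554. 258.  70.]
slot 0.66 [302. 182.] [443. 167.  70.]
slot 0.58 [332. 210.] [598. 236.  70.]
post 0.89 [266. 226.] [577.  25.   0.]
seat 0.7 [265. 215.] [564.  22.  40.]
seat 0.63 [130. 191.] [ 384. -448.   40.]
seat 0.29 [324. 263.] [783. 168.  40.]
(576, 768, 3)Traceback (most recent call last):
  File "<stdin>", line 8, in <module>
ValueError: it knows: awl, dye, edge_paint, grip, head, mallet, park, post, rivet_cup, seat, slot, spool
```

```bash
python3 - <<'E'
from h import *
s=sense()
for n in ("side","wrist"):
    c=camera(n); save(c,n+"0",k=1.5)
    T=T_of(c,s); print(n,np.round(T[:3,3]))
    for q,z in (("head",52),("grip",165),("slot",70),("post",0),("seat",40),("park",0),("spool",15)):
        for r in place_of(c,q)[:3]: print(q,round(r["confidence"],2),np.round(r["centre"]),np.round(at_z(c,T,r["centre"],z)))
E
```

```text
side [ 351. 1022. 1377.]
head 0.93 [285. 247.] [423. 177.  52.]
head 0.82 [212. 270.] [658. 310.  52.]
head 0.56 [250. 266.] [532. 271.  52.]
grip 0.95 [288. 230.] [417. 179. 165.]
grip 0.89 [210. 252.] [653. 306. 165.]
grip 0.55 [247. 247.] [541. 268. 165.]
slot 0.94 [243. 260.] [559. 264.  70.]
slot 0.94 [285. 248.] [421. 189.  70.]
slot 0.87 [213. 270.] [650. 316.  70.]
post 0.92 [251. 220.] [572.  41.   0.]
seat 0.83 [251. 209.] [577.  18.  40.]
park 0.72 [251. 268.] [533. 248.   0.]
park 0.48 [275. 170.] [ 521. -233.    0.]
park 0.29 [241. 259.] [576. 218.   0.]
spool 0.5 [275. 166.] [ 522. -241.   15.]
wrist [573.  67. 375.]
head 0.64 [106.  24.] [440. 143.  52.]
post 0.87 [246. 155.] [568.  13.   0.]
seat 0.62 [252. 161.] [575.  13.  40.]
seat 0.41 [220. 347.] [ 535. -216.   40.]
park 0.91 [220. 338.] [ 531. -235.    0.]
spool 0.91 [222. 348.] [ 536. -238.   15.]
```

View pics/scene0.png

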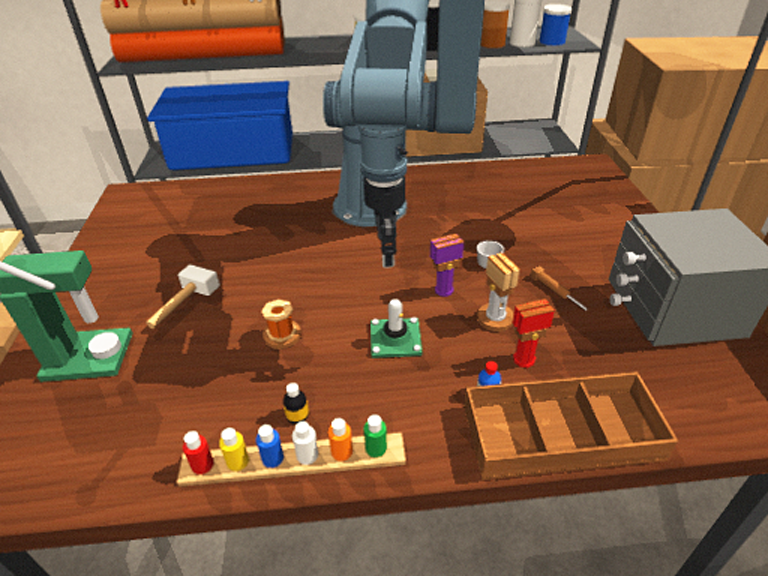

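View pics/side0.png

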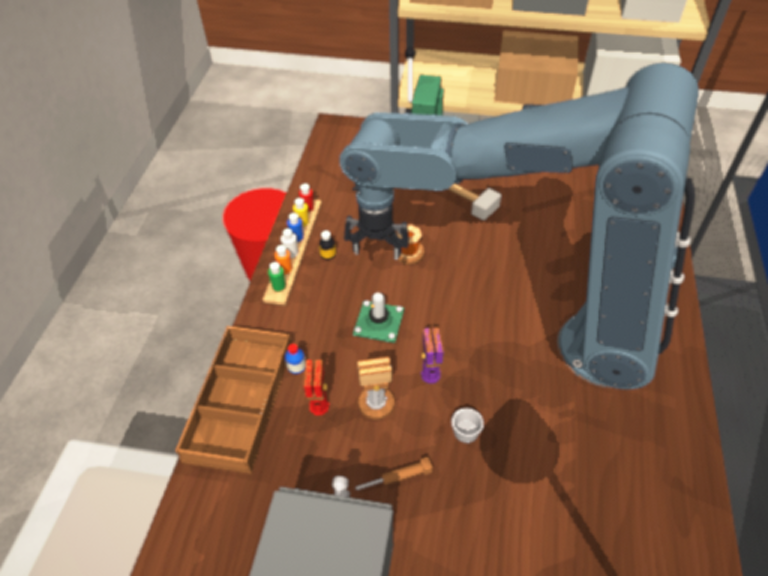

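The scene picture shows three head-shaped things, at original pixels: purple (296,170), tan jaws on a steel tube with a wooden stand (331,195), and red (354,215). The tan one fits. The post is at (264,222).

```bash
python3 - <<'E'
from h import *
s=sense(); M=R.from_euler('xyz',s["tcp_rot"],degrees=True).as_matrix(); print(np.round(M,3), s["t"])
c=camera("scene"); print(c["fx"],c["k1"]); save(c,"crop1",(230,150,390,270),5)
c=camera("wrist"); print(c["fx"],c["cx"],c["cy"],c["k1"],np.round(c["hand_eye"],3))
E
```

```text
[[-0.  1. -0.]
 [ 0. -0. -1.]
 [-1. -0. -0.]] 1.1
364.41048362090925 -0.011207839498071926
329.7942884049999 250.31834649600864 196.87793768241644 -0.07108976714537175 [[ 1.0000e-03  2.6400e-01 -9.6400e-01 -1.4403e+02]
 [ 1.0000e+00  1.0000e-03  1.0000e-03 -1.4230e+00]
 [ 1.0000e-03 -9.6400e-01 -2.6400e-01 -6.6622e+01]
 [ 0.0000e+00  0.0000e+00  0.0000e+00  1.0000e+00]]
```

View pics/crop1.png

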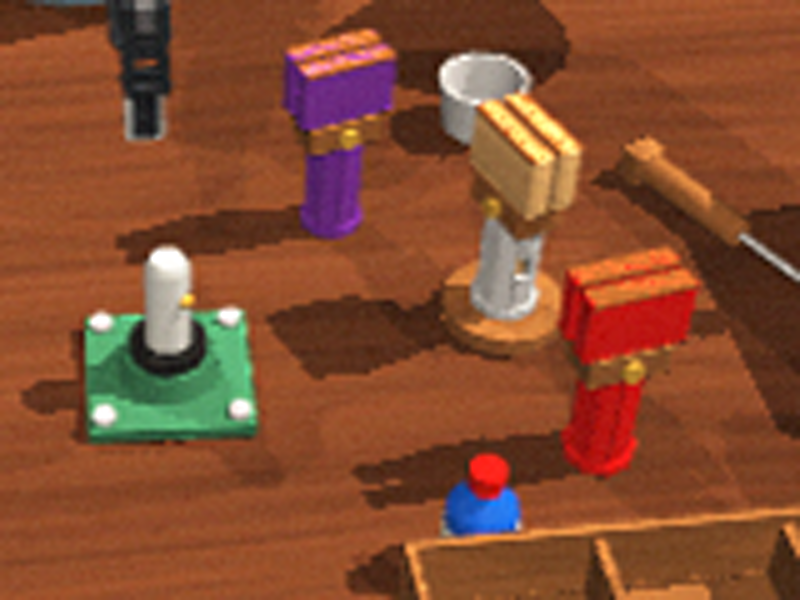

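The crop confirms it. The tan-jawed steel head, with its slot facing the camera to the right, stands on the wooden stand. The button (about 267,210) sits on the right side of the stub. Next I move the wrist camera over the head.

```bash
python3 -m jog '[[0,[-4,0,0],0],[0,[-6,-1,-4],0],[0,[-7,-2,-8],0],[0,[-7,-3,-12],0],[0,[-7,-3.4,-16],0],[0,[-7,-3.4,-20],0],[0,[-7,-3.4,-24],0],[0,[-7,-3.4,-25.5],0],[0,[-7,-3.4,-25.5],0]]'
python3 - <<'E'
from h import *
s=sense(); c=camera("wrist"); T=T_of(c,s); save(c,"w1",k=1.5)
for q,z in (("head",52),("grip",165),("slot",60)):
    for r in place_of(c,q)[:3]: print(q,round(r["confidence"],2),np.round(r["centre"]),np.round(at_z(c,T,r["centre"],z)))
print(s["eef_pos"])
c=camera("scene"); Ts=T_of(c,s)
for r in place_of(c,"grip")[:3]: print(r["confidence"],np.round(r["centre"]),at_z(c,Ts,r["centre"],142))
for r in place_of(c,"post")[:1]: print(r["confidence"],np.round(r["centre"]),at_z(c,Ts,r["centre"],0))
E
```

```text
t: 1.95
eef_pos: [540.1, 258.9, 301.2]
tcp_rot: [-172.7, 89.9, 97.6]
contact_force: [-0.3, -0.1, -0.1]
finger_gap: 0.998
head 0.95 [248. 161.] [536. 263.  52.]
head 0.93 [346. 138.] [651. 291.  52.]
head 0.85 [168. 230.] [433. 174.  52.]
grip 0.57 [246. 186.] [534. 259. 165.]
grip 0.55 [376. 156.] [647. 286. 165.]
slot 0.89 [354. 129.] [658. 302.  60.]
slot 0.7 [154. 224.] [418. 185.  60.]
slot 0.55 [259. 167.] [549. 257.  60.]
[540.11556359 258.85629614 301.15657216]
0.84 [335. 179.] [530.73932985 255.76918254 142.        ]
0.76 [299. 163.] [429.0142012  155.45235927 142.        ]
0.74 [185. 220.] [ 667.33426594 -218.97449272  142.        ]
0.78 [265. 227.] [580.34165947  21.59857173   0.        ]
```

View pics/w1.png

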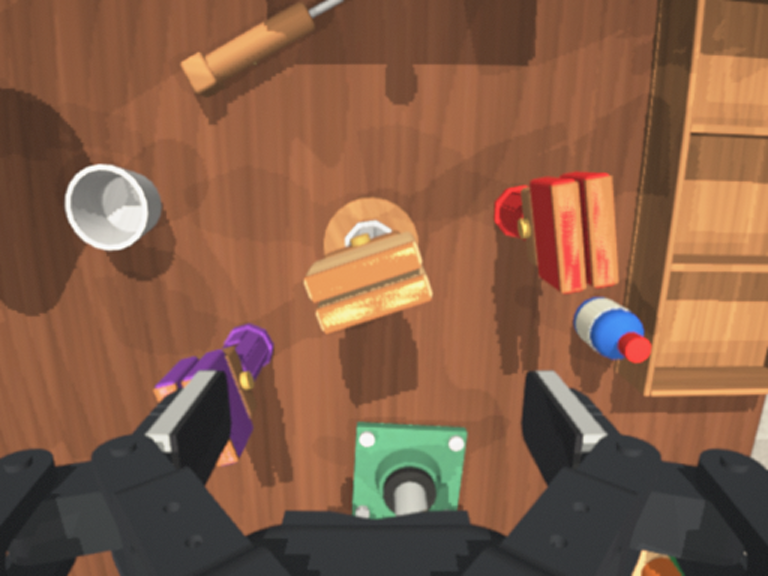

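The wrist picture shows the tan head at about (248,178) in original pixels, with its jaws turned about 15°. The post is at (270,325), purple at lower left, red at right. I turn the tool so the jaws open across the head's y, with the camera on the slot side.

```bash
python3 -m jog '[[0,[0,0,0],7],[0,[0,0,0],14],[0,[0,0,0],21],[0,[0,0,0],28],[0,[0,0,0],35],[0,[0,0,0],42],[0,[0,0,0],49],[0,[0,0,0],56],[0,[0,0,0],63],[0,[0,0,0],70]]'
python3 -m jog '[[0,[0,0,0],4],[0,[0,0,0],4],[0,[0,0,0],4]]'
python3 - <<'E'
from h import *
s=sense(); M=R.from_euler('xyz',s["tcp_rot"],degrees=True).as_matrix(); print(np.round(M,2),s["joints"],s["eef_pos"])
c=camera("wrist"); T=T_of(c,s); save(c,"w2",k=1.5)
np.savez("w2.npz",T=T,img=c["image"])
for q,z in (("head",15),("grip",141),("slot",60),("post",0),("seat",40)):
    for r in place_of(c,q)[:3]: print(q,round(r["confidence"],2),np.round(r["centre"]),np.round(at_z(c,T,r["centre"],z)))
E
```

```text
t: 3.13
eef_pos: [541.7, 252.6, 301.5]
tcp_rot: [123.1, 90.0, -37.5]
contact_force: [1.7, -0.4, 0.4]
finger_gap: 0.999
t: 3.38
eef_pos: [541.9, 251.8, 301.6]
tcp_rot: [141.7, 90.0, -22.8]
contact_force: [-0.4, 0.5, 0.6]
finger_gap: 1.005
[[ 0.    0.27 -0.96]
 [-0.   -0.96 -0.27]
 [-1.    0.   -0.  ]] [ 1.35622135e+01  1.04021697e+01  8.39048731e+01 -1.50823132e-02
  8.56724979e+01  8.80470298e+01] [541.91874805 251.81855346 301.59989455]
head 0.83 [246. 162.] [535. 256.  15.]
head 0.64 [255.  56.] [665. 280.  15.]
head 0.64 [293. 256.] [423. 155.  15.]
grip 0.88 [243. 186.] [533. 257. 141.]
grip 0.79 [252.  35.] [663. 284. 141.]
grip 0.75 [307. 306.] [424. 157. 141.]
slot 0.92 [237.  50.] [659. 300.  60.]
slot 0.89 [245. 154.] [552. 261.  60.]
slot 0.81 [279. 269.] [419. 180.  60.]
post 0.93 [417. 182.] [570.  16.   0.]
post 0.74 [246. 187.] [499. 246.   0.]
seat 0.67 [434. 187.] [573.  14.  40.]
seat 0.2 [418. 184.] [571.  36.  40.]
```

View pics/w2.png

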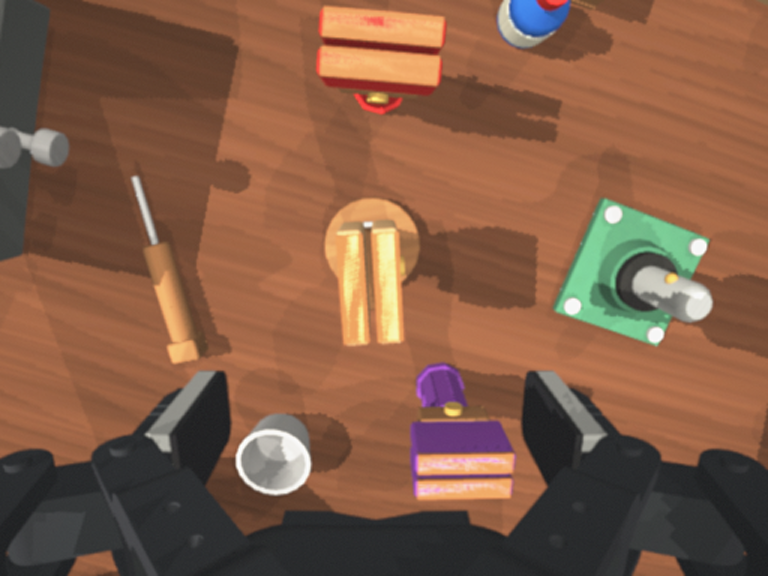

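This view from the slot side shows the jaws with their long axis nearly vertical in the image: top corners near (227,156), (264,155), (268,228), (228,230). The post is at (435,187) and the button at (447,186).

```bash
python3 - <<'E'
from h import *
d=np.load("w2.npz"); T=d["T"]; c=camera("wrist")
P=[at_z(c,T,np.array(p)/1.5,165)[:2] for p in ((340,235),(396,233),(403,342),(342,345))]
P=np.array(P); print(np.round(P,1),P.mean(0), [np.linalg.norm(P[i]-P[(i+1)%4]).round(1) for i in range(4)])
ax=(P[0]+P[1]-P[2]-P[3]); print(np.degrees(np.arctan2(ax[1],ax[0])))
# colour edges of stub : bright/gray region; button brass
hsv=cv2.cvtColor(d["img"],cv2.COLOR_RGB2HSV)
sub=hsv[170:225,400:490]; 
b=((sub[...,0]>15)&(sub[...,0]<32)&(sub[...,1]>110)&(sub[...,2]>120)); ys,xs=np.nonzero(b); print("brass",len(xs),xs.mean()+400,ys.mean()+170)
px=np.array([xs.mean()+400,ys.mean()+170]); print("button",at_z(c,T,px,82))
g=((sub[...,1]<50)&(sub[...,2]>110)).astype(np.uint8); n,l,st,ce=cv2.connectedComponentsWithStats(g); i=1+np.argmax(st[1:,4]); ys,xs=np.nonzero(l==i); print("stub",st[i]+[400,170,0,0,0])
m=cv2.minAreaRect(np.c_[xs+400,ys+170].astype(np.float32)); print(m)
for z in (40,82,110): print(z,proj(c,T,[573,14,z]),proj(c,T,[571,16,z]))
for n in ("scene","side"):
    c=camera(n); Tn=T_of(c)
    for q,z in (("post",0),("seat",40)):
        r=place_of(c,q)[0]; print(n,q,r["confidence"],np.round(r["centre"],1),at_z(c,Tn,r["centre"],z))
E
```

```text
[[559.5 278. ]
 [569.1 247.6]
 [506.7 225.2]
 [495.  260.3]] [532.57357357 252.76419757] [np.float64(31.9), np.float64(66.3), np.float64(37.0), np.float64(66.9)]
17.54684862776947
brass 40 447.225 184.625
button [583.6868591   26.27076289  82.        ]
stub [ 421  177   54   38 1204]
((447.8000793457031, 194.9000244140625), (55.007266998291016, 26.832815170288086), 26.56505012512207)
40 [434.03538758 187.38151051] [432.07246429 188.42321536]
82 [452.69019769 195.88919744] [450.5318557  197.03348343]
110 [467.27650297 202.58869389] [464.96804871 203.81348881]
scene post 0.84 [265.4 226.7] [5.79488793e+02 2.23679130e+01 1.13686838e-13]
scene seat 0.75 [262.8 215.1] [564.3765276   15.66599039  40.        ]
side post 0.95 [254.  218.2] [563.32077279  31.67327291   0.        ]
side seat 0.68 [251.7 210.4] [572.48680186  25.53321495  40.        ]
```

Head centre is about (533.5, 255) at yaw 17.5°. Post is about (572, 16), with the button at about +43°. I lower to the grip and check before closing.

```bash
python3 -m jog '[[0,[2,-0.5,0.7],-2],[0,[6,-0.5,0.7],-2],[0,[10,-0.5,0.7],-2],[0,[13,-0.5,0.7],-2],[0,[15,-0.5,0.7],-2],[0,[16.5,-0.5,0.7],-2],[0,[17.5,-0.5,0.7],-2],[0,[18,-0.5,0.7],-2],[0,[18,-0.5,0.7],-2]]' 30
python3 - <<'E'
from h import *
s=sense();c=camera("wrist"); save(c,"w3",k=1.3); print(s["eef_pos"])
E
```

```text
t: 4.78
eef_pos: [533.2, 255.5, 120.7]
tcp_rot: [8.3, 89.9, -154.3]
contact_force: [0.3, -0.6, 0.6]
finger_gap: 0.999
[533.20633672 255.47126065 120.68697163]
```

View pics/w3.png

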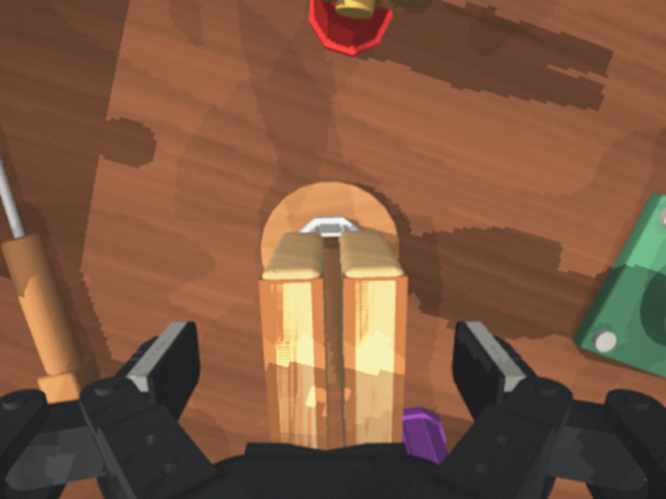

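The jaws sit centred and square between the pads (jaws at columns 260–405, pads at 190 and 462). I close and lift.

```bash
python3 -m jog '[[120,[0,0,0],0],[180,[0,0,0],0],[255,[0,0,0],0],[255,[0,0,0],0],[255,[0,0,0],0],[255,[0,0,0],0],[255,[0,0,0],0],[255,[0,0,0],0]]' 60
python3 -m jog '[[255,[0,0,0],0],[255,[-0.5,0,0],0],[255,[-1,0,0],0],[255,[-2,0,0],0],[255,[-3.5,0,0],0],[255,[-5,0,0],0],[255,[-7,0,0],0],[255,[-10,0,0],0],[255,[-12.5,0,0],0],[255,[-12.5,0,0],0]]'
python3 - <<'E'
from h import *
s=sense(); M=R.from_euler('xyz',s["tcp_rot"],degrees=True).as_matrix(); print(np.round(M,3),s["joints"],s["eef_pos"],s["contact_force"],s["torque"])
c=camera("wrist"); save(c,"w4",k=1.3); c=camera("side"); T=T_of(c)
for r in place_of(c,"head")[:3]: print(np.round(r["centre"]),r["confidence"],at_z(c,T,r["centre"],140))
E
```

```text
t: 5.5
eef_pos: [534.6, 255.7, 122.8]
tcp_rot: [165.9, 89.9, 3.3]
contact_force: [-0.3, -1.4, 6.0]
finger_gap: 0.415
t: 6.33
eef_pos: [537.2, 256.6, 254.8]
tcp_rot: [175.1, 89.3, 12.6]
contact_force: [1.3, 0.8, -1.7]
finger_gap: 0.413
[[ 0.012  0.3   -0.954]
 [ 0.003 -0.954 -0.3  ]
 [-1.     0.001 -0.013]] [ 1.41300080e+01  1.13534656e+01  8.81570958e+01 -2.01810985e-02
  7.97584772e+01  8.66609345e+01] [537.2450682 256.6071395 254.8156571] [ 1.30118035  0.82388143 -1.67161362] [ 0.0044594  -0.05149016 -0.02901433]
[287. 250.] 0.88 [410.7582771  242.30402444 140.        ]
[250. 248.] 0.82 [532.37770839 255.39624157 140.        ]
[212. 270.] 0.68 [635.42377926 355.9612416  140.        ]
```

```bash
python3 -m jog '[[255,[0,3,0.5],2],[255,[0,6,1],4],[255,[0,9,1.5],6],[255,[0,12,2],8],[255,[0,15,2.5],10],[255,[0,18,3],12],[255,[0,21,3.5],14.5],[255,[0,23,3.9],14.5],[255,[0,24,3.9],14.5],[255,[0,24,3.9],14.5]]'
python3 -m jog '[[255,[0,0,0],0],[255,[0,0,0],0],[255,[0,0,0],0]]'
python3 - <<'E'
from h import *
s=sense(); M=R.from_euler('xyz',s["tcp_rot"],degrees=True).as_matrix(); print(np.round(M,3),s["joints"],s["eef_pos"],s["contact_force"],s["torque"])
ims=[]
for n,b in (("wrist",None),("scene",(200,130,320,250)),("side",(200,160,320,280))):
    c=camera(n); T=T_of(c,s); np.savez(n+"5.npz",T=T,img=c["image"])
    im=cv2.cvtColor(c["image"],cv2.COLOR_RGB2BGR)
    if b: im=cv2.resize(im[b[1]:b[3],b[0]:b[2]],(384,384),interpolation=cv2.INTER_CUBIC)
    else: im=im[:,64:448]
    ims.append(im)
    for q,z in (("head",149),("slot",149+44),("post",0),("seat",40)):
        for r in place_of(c,q)[:2]: print(n,q,round(r["confidence"],2),np.round(r["centre"],1),np.round(at_z(c,T,r["centre"],z),1))
o=np.hstack(ims); cv2.imwrite("pics/p5.png",cv2.resize(o,None,fx=.69,fy=.69,interpolation=cv2.INTER_AREA))
E
```

```text
t: 7.32
eef_pos: [567.9, 13.1, 244.9]
tcp_rot: [-6.0, 89.9, 176.8]
contact_force: [0.2, -0.6, -2.9]
finger_gap: 0.413
t: 7.57
eef_pos: [567.4, 14.4, 244.1]
tcp_rot: [-15.2, 89.8, 167.7]
contact_force: [-0.6, 0.1, -3.2]
finger_gap: 0.415
[[-0.004  0.05  -0.999]
 [ 0.001 -0.999 -0.05 ]
 [-1.    -0.001  0.004]] [-1.05275873e+01  8.94029873e+00  9.22006081e+01  6.87823175e-03
  7.90759728e+01  7.65834241e+01] [567.35989871  14.41857635 244.07677498] [-0.55635926  0.0839215  -3.19813337] [-0.0412601  -0.05064736 -0.00307765]
wrist head 0.83 [22.4 69.2] [652.8 180.9 149. ]
wrist head 0.73 [249.6 193.7] [569.1  15.1 149. ]
wrist slot 0.93 [250.8 182.3] [588.1  15.2 193. ]
wrist slot 0.66 [112.1 288.9] [509.4 105.7 193. ]
wrist post 0.74 [244.  164.2] [564.9  22.1   0. ]
wrist seat 0.85 [251.9 167.4] [569.   13.1  40. ]
scene head 0.71 [296.7 190.1] [578.9 121.3 149. ]
scene head 0.6 [260.7 191.1] [570.4   9.7 149. ]
scene slot 0.82 [301.  182.2] [596.  129.1 193. ]
scene slot 0.72 [264.5 181.6] [579.9  20.9 193. ]
scene post 0.92 [263.8 225.9] [575.1  17.5   0. ]
scene seat 0.79 [262.9 215.7] [567.3  15.7  40. ]
side head 0.87 [287.9 251.9] [406.8 254.7 149. ]
side head 0.82 [256.  192.5] [554.  24. 149.]
side slot 0.95 [284.9 243.9] [418.1 254.3 193. ]
side slot 0.87 [246.9 178.7] [590.4   1.7 193. ]
side post 0.76 [253.2 216.5] [567.9  24.1   0. ]
side seat 0.89 [253.6 210.2] [565.5  23.4  40. ]
```

View pics/p5.png

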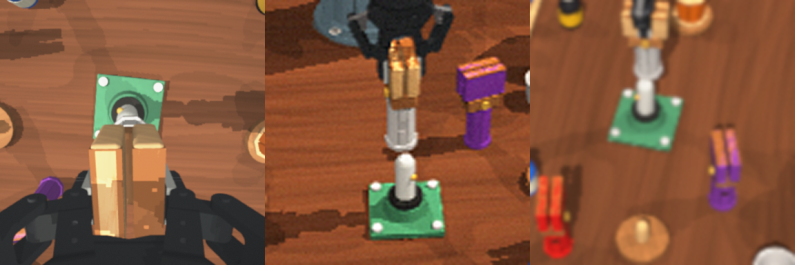

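The three-panel picture shows the head held upright just above the stub, tube over stub, close to aligned in both outside views. I measure the midlines of tube and stub.

```bash
python3 - <<'E'
from h import *
for n,b in (("scene",(235,150,290,225)),("side",(235,160,275,225))):
    c=camera(n); T=T_of(c); im=np.load(n+"5.npz")["img"]
    hsv=cv2.cvtColor(im,cv2.COLOR_RGB2HSV)
    sub=hsv[b[1]:b[3],b[0]:b[2]]
    print(n,"proj foot(570,14,136), stub top(570,16,110), stub 60:",*[np.round(proj(c,T,p),1) for p in ((568,14.5,136),(570,15.5,110),(570,15.5,60),(580,15.5,60),(570,25.5,60))])
    for r in range(0,b[3]-b[1],2):
        m=(sub[r,:,1]<60)&(sub[r,:,2]>90); xs=np.nonzero(m)[0]
        if len(xs)>2: print(r+b[1],"cols",xs.min()+b[0],xs.max()+b[0],len(xs), end=' | ')
    print()
E
```

```text
scene proj foot(570,14,136), stub top(570,16,110), stub 60: [262.2 193.7] [262.7 200.3] [262.9 211.8] [263.2 213.9] [265.9 211.6]
180 cols 255 267 13 | 182 cols 256 267 12 | 184 cols 255 267 13 | 186 cols 256 267 12 | 188 cols 256 267 12 | 190 cols 256 268 13 | 192 cols 254 268 15 | 194 cols 255 268 14 | 196 cols 256 267 12 | 200 cols 261 265 5 | 202 cols 259 267 9 | 204 cols 259 267 9 | 206 cols 259 267 9 | 208 cols 259 266 8 | 210 cols 259 265 7 | 212 cols 259 278 14 | 214 cols 248 277 19 | 216 cols 249 268 12 | 218 cols 259 268 10 | 220 cols 261 265 5 | 
side proj foot(570,14,136), stub top(570,16,110), stub 60: [252.8 192.3] [252.4 196.9] [252.7 205.2] [250.1 204.9] [252.2 207.3]
160 cols 248 251 4 | 162 cols 248 250 3 | 164 cols 247 250 4 | 166 cols 247 250 4 | 174 cols 249 254 3 | 182 cols 248 257 9 | 184 cols 248 258 11 | 186 cols 248 258 11 | 188 cols 248 258 11 | 190 cols 248 259 12 | 192 cols 247 259 13 | 194 cols 248 258 11 | 196 cols 249 255 7 | 198 cols 248 255 8 | 200 cols 243 255 10 | 202 cols 242 256 13 | 204 cols 244 267 12 | 206 cols 247 268 15 | 208 cols 248 256 9 | 210 cols 248 255 8 | 212 cols 251 253 3 | 218 cols 236 240 5 | 220 cols 236 240 5 | 222 cols 259 262 4 | 224 cols 259 263 5 |
```

```bash
python3 -m jog '[[255,[0,-0.15,-0.2],0],[255,[0.5,-0.3,-0.35],0],[255,[1,-0.3,-0.35],0],[255,[1.5,-0.3,-0.35],0],[255,[2,-0.3,-0.35],0],[255,[2.4,-0.3,-0.35],0],[255,[2.4,-0.3,-0.35],0]]'
python3 -m jog '[[255,[0.2,0,0],0],[255,[0.4,0,0],0],[255,[0.6,0,0],0],[255,[0.6,0,0],0]]'
python3 - <<'E'
from h import *
for n,b in (("scene",(235,160,290,225)),("side",(235,170,275,225))):
    c=camera(n); T=T_of(c); im=c["image"]
    hsv=cv2.cvtColor(im,cv2.COLOR_RGB2HSV)
    sub=hsv[b[1]:b[3],b[0]:b[2]]
    for r in range(0,b[3]-b[1],2):
        m=(sub[r,:,1]<60)&(sub[r,:,2]>90); xs=np.nonzero(m)[0]
        if len(xs)>2: print(r+b[1],"cols",xs.min()+b[0],xs.max()+b[0],len(xs), end=' | ')
    print()
E
```

```text
t: 9.0
eef_pos: [570.4, 16.3, 219.3]
tcp_rot: [-9.3, 89.7, 173.5]
contact_force: [-0.4, -0.2, -3.1]
finger_gap: 0.414
t: 9.33
eef_pos: [570.2, 16.3, 212.9]
tcp_rot: [-9.6, 89.7, 173.2]
contact_force: [-0.2, 0.2, -3.0]
finger_gap: 0.414
188 cols 257 268 6 | 190 cols 257 268 12 | 192 cols 257 268 12 | 194 cols 257 268 12 | 196 cols 257 268 12 | 198 cols 257 269 13 | 200 cols 256 269 14 | 202 cols 256 268 13 | 204 cols 257 267 11 | 206 cols 259 267 9 | 208 cols 259 266 8 | 210 cols 259 265 7 | 212 cols 259 277 14 | 214 cols 248 277 19 | 216 cols 249 268 12 | 218 cols 259 268 10 | 220 cols 261 265 5 | 
170 cols 246 250 5 | 172 cols 247 250 4 | 174 cols 247 249 3 | 182 cols 249 253 3 | 188 cols 248 255 4 | 190 cols 248 257 10 | 192 cols 248 257 10 | 194 cols 248 257 10 | 196 cols 247 258 12 | 198 cols 247 258 12 | 200 cols 243 257 12 | 202 cols 242 256 13 | 204 cols 244 267 12 | 206 cols 247 268 15 | 208 cols 248 256 9 | 210 cols 248 255 8 | 212 cols 251 253 3 | 218 cols 236 240 5 | 220 cols 236 240 5 | 222 cols 259 262 4 | 224 cols 259 263 5 |
```

```bash
python3 -m jog '[[255,[0.15,-0.03,-0.03],0],[255,[0.3,-0.05,-0.05],0],[255,[0.45,-0.05,-0.05],0],[255,[0.5,-0.05,-0.05],0]]'; python3 -m jog '[[255,[0.15,0,0],0],[255,[0.3,0,0],0],[255,[0.45,0,0],0],[255,[0.5,0,0],0]]'
```

```text
t: 9.77
eef_pos: [570.7, 16.8, 208.0]
tcp_rot: [-9.3, 89.7, 173.5]
contact_force: [-0.7, 0.1, -4.2]
finger_gap: 0.413
t: 10.1
eef_pos: [571.5, 17.0, 203.5]
tcp_rot: [-21.4, 89.8, 161.4]
contact_force: [1.3, 1.2, 0.1]
finger_gap: 0.413
```

```bash
python3 -m jog '[[255,[0.1,-0.05,-0.05],0],[255,[0.2,-0.05,-0.08],0],[255,[0.3,-0.05,-0.08],0],[255,[0.3,-0.05,-0.08],0]]'; python3 -m jog '[[255,[0.1,0,0],0],[255,[0.2,0,0],0],[255,[0.3,0,0],0],[255,[0.3,0,0],0]]'
```

```text
t: 10.43
eef_pos: [572.1, 17.5, 200.0]
tcp_rot: [-17.6, 89.8, 165.2]
contact_force: [1.8, 0.5, -3.5]
finger_gap: 0.413
t: 10.77
eef_pos: [572.1, 17.5, 196.8]
tcp_rot: [-18.2, 89.8, 164.6]
contact_force: [2.1, -0.4, -4.0]
finger_gap: 0.415
```

```bash
python3 -m jog '[[255,[0.1,0,-0.05],0],[255,[0.2,0,-0.05],0],[255,[0.3,0,-0.05],0],[255,[0.4,0,-0.05],0],[255,[0.4,0,-0.05],0]]'; python3 -m jog '[[255,[0.1,0,0],0],[255,[0.2,0,0],0],[255,[0.3,0,0],0],[255,[0.3,0,0],0]]'; python3 -m jog '[[255,[0.1,0,0],0],[255,[0.2,0,0],0],[255,[0.3,0,0],0],[255,[0.3,0,0],0]]'
```

```text
t: 11.18
eef_pos: [572.5, 17.6, 192.7]
tcp_rot: [-19.3, 89.8, 163.5]
contact_force: [2.3, 0.7, -1.2]
finger_gap: 0.417
t: 11.52
eef_pos: [573.0, 17.9, 189.9]
tcp_rot: [-37.8, 89.8, 145.0]
contact_force: [2.2, 2.4, -1.0]
finger_gap: 0.411
t: 11.85
eef_pos: [573.2, 18.1, 186.9]
tcp_rot: [-52.9, 89.9, 129.9]
contact_force: [3.2, 2.5, -0.2]
finger_gap: 0.412
```

```bash
python3 -m jog '[[255,[0.1,0,0],0],[255,[0.2,0,0],0],[255,[0.3,0,0],0],[255,[0.4,0,0],0],[255,[0.4,0,0],0]]'; python3 -m jog '[[255,[0.1,0,0],0],[255,[0.2,0,0],0],[255,[0.3,0,0],0],[255,[0.4,0,0],0],[255,[0.4,0,0],0]]'; python3 -m jog '[[255,[0.1,0,0],0],[255,[0.2,0,0],0],[255,[0.3,0,0],0],[255,[0.4,0,0],0],[255,[0.4,0,0],0]]'; python3 -m jog '[[255,[0.1,0,0],0],[255,[0.2,0,0],0],[255,[0.3,0,0],0],[255,[0.4,0,0],0],[255,[0.4,0,0],0]]'
```

```text
t: 12.27
eef_pos: [573.0, 18.1, 182.2]
tcp_rot: [-46.1, 89.8, 136.7]
contact_force: [3.4, 2.5, -1.8]
finger_gap: 0.41
t: 12.68
eef_pos: [572.8, 18.2, 177.7]
tcp_rot: [-40.3, 89.8, 142.4]
contact_force: [3.4, 3.4, -3.6]
finger_gap: 0.422
t: 13.1
eef_pos: [572.6, 18.2, 173.3]
tcp_rot: [-35.9, 89.8, 146.9]
contact_force: [3.9, 3.0, -3.8]
finger_gap: 0.417
t: 13.52
eef_pos: [572.4, 18.2, 169.0]
tcp_rot: [-32.4, 89.8, 150.4]
contact_force: [4.6, 3.3, -3.4]
finger_gap: 0.418
```

```bash
python3 -m jog '[[255,[0.1,0,-0.05],0],[255,[0.2,-0.03,-0.07],0],[255,[0.3,-0.03,-0.07],0],[255,[0.4,-0.03,-0.07],0],[255,[0.5,-0.03,-0.07],0]]'; python3 -m jog '[[255,[0.1,0,-0.02],0],[255,[0.2,0,-0.02],0],[255,[0.3,0,-0.02],0],[255,[0.4,0,-0.02],0],[255,[0.4,0,-0.02],0]]'; python3 -m jog '[[255,[0.1,0,-0.02],0],[255,[0.2,0,-0.02],0],[255,[0.3,0,-0.02],0],[255,[0.4,0,-0.02],0],[255,[0.4,0,-0.02],0]]';  python3 -m jog '[[255,[0.1,0,-0.01],0],[255,[0.2,0,-0.01],0],[255,[0.3,0,-0.01],0],[255,[0.3,0,-0.01],0]]'
```

```text
t: 13.93
eef_pos: [573.1, 18.3, 164.0]
tcp_rot: [-28.8, 89.8, 154.0]
contact_force: [2.6, 1.7, 0.3]
finger_gap: 0.414
t: 14.35
eef_pos: [573.0, 18.3, 159.5]
tcp_rot: [-24.0, 89.7, 158.8]
contact_force: [4.0, 1.9, -2.6]
finger_gap: 0.414
t: 14.77
eef_pos: [573.0, 18.3, 155.1]
tcp_rot: [-22.0, 89.7, 160.8]
contact_force: [2.9, 1.8, -3.0]
finger_gap: 0.413
t: 15.1
eef_pos: [573.0, 18.3, 151.8]
tcp_rot: [-20.1, 89.7, 162.7]
contact_force: [3.1, 2.2, -2.5]
finger_gap: 0.415
```

Foot estimated at about 44 mm. I continue in 1 mm steps until the ring answers.

```bash
for i in 1 2 3; do :; done; python3 -m jog '[[255,[0.1,0,-0.01],0],[255,[0.2,0,-0.01],0],[255,[0.2,0,-0.01],0]]'; python3 -m jog '[[255,[0.1,0,-0.01],0],[255,[0.15,0,-0.01],0],[255,[0.15,0,-0.01],0]]';  python3 -m jog '[[255,[0.1,0,0],0],[255,[0.1,0,0],0],[255,[0.1,0,0],0]]'
```

```text
t: 15.35
eef_pos: [573.0, 18.2, 149.5]
tcp_rot: [-18.7, 89.7, 164.1]
contact_force: [4.5, 3.0, -2.8]
finger_gap: 0.417
t: 15.6
eef_pos: [573.1, 18.2, 147.8]
tcp_rot: [-18.6, 89.7, 164.2]
contact_force: [2.8, 1.4, -1.9]
finger_gap: 0.415
t: 15.85
eef_pos: [573.2, 18.2, 146.9]
tcp_rot: [-19.1, 89.7, 163.7]
contact_force: [2.6, 0.7, 0.8]
finger_gap: 0.419
```

```bash
python3 -m jog '[[255,[0.1,0,0],0],[255,[0.1,0,0],0],[255,[0.1,0,0],0]]';  python3 -m jog '[[255,[0.05,0,0],0],[255,[0.05,0,0],0],[255,[0.05,0,0],0]]'; python3 - <<'E'
from h import *
s=sense(); M=R.from_euler('xyz',s["tcp_rot"],degrees=True).as_matrix(); print(np.round(M,3),s["contact_force"],s["torque"],s["joints"])
E
```

```text
t: 16.1
eef_pos: [573.4, 18.2, 146.3]
tcp_rot: [-19.3, 89.7, 163.5]
contact_force: [2.6, 2.3, 3.7]
finger_gap: 0.419
t: 16.35
eef_pos: [573.4, 18.2, 146.2]
tcp_rot: [-20.3, 89.7, 162.4]
contact_force: [2.1, 1.8, 5.4]
finger_gap: 0.416
[[-0.004  0.049 -0.999]
 [ 0.001 -0.999 -0.049]
 [-1.    -0.002  0.004]] [2.06537453 1.82613976 5.39018962] [ 0.57506358 -0.31881691  0.05965148] [-1.00491038e+01  1.54811280e+01  9.63330815e+01  3.53643656e-02
  6.84355761e+01  7.71469023e+01]
```

Seated, with about 8 N on the ring. Now I twist in small steps (positive yaw, so negative roll) and watch the torque and the button's side force.

```bash
cat > f.py <<'E'
from h import *
s=sense(); M=R.from_euler('xyz',s["tcp_rot"],degrees=True).as_matrix()
f=s["contact_force"]; print("YAW",round(np.degrees(np.arctan2(M[1,1],M[0,1]))+90,1),"Flat",round(float(np.hypot(*f[:2])),1),"Tz",round(float(s["torque"][2]),3),"j6",round(float(s["joints"][5]),1))
E
for k in 1; do python3 -m jog '[[255,[0,0,0],-2],[255,[0,0,0],-4],[255,[0,0,0],-6],[255,[0,0,0],-6]]'; python3 f.py; python3 -m jog '[[255,[0,0,0],-2],[255,[0,0,0],-4],[255,[0,0,0],-6],[255,[0,0,0],-6]]'; python3 f.py; done
```

```text
t: 16.68
eef_pos: [573.7, 18.0, 146.4]
tcp_rot: [-24.0, 89.8, 164.8]
contact_force: [3.0, 0.3, 2.3]
finger_gap: 0.417
YAW 8.9 Flat 3.1 Tz -0.051 j6 71.1
t: 17.02
eef_pos: [573.7, 17.9, 146.4]
tcp_rot: [-29.1, 89.8, 165.8]
contact_force: [2.3, 1.5, 2.7]
finger_gap: 0.414
YAW 14.9 Flat 2.7 Tz 0.013 j6 65.1
```

```bash
python3 -m jog '[[255,[0.03,0,0],-2],[255,[0.05,0,0],-4],[255,[0.05,0,0],-5],[255,[0.05,0,0],-5]]'; python3 f.py; python3 -m jog '[[255,[0.02,0,0],-2],[255,[0.02,0,0],-4],[255,[0.02,0,0],-4]]'; python3 f.py;python3 -m jog '[[255,[0,0,0],-2],[255,[0,0,0],-4],[255,[0,0,0],-4]]'; python3 f.py
```

```text
t: 17.35
eef_pos: [573.6, 18.0, 146.0]
tcp_rot: [-34.1, 89.8, 165.7]
contact_force: [1.9, 0.6, 4.6]
finger_gap: 0.413
YAW 19.8 Flat 2.0 Tz -0.135 j6 60.1
t: 17.6
eef_pos: [573.6, 17.9, 146.0]
tcp_rot: [-36.7, 89.8, 167.1]
contact_force: [2.2, 1.0, 5.5]
finger_gap: 0.413
YAW 23.8 Flat 2.4 Tz -0.023 j6 56.1
t: 17.85
eef_pos: [573.4, 17.9, 146.0]
tcp_rot: [-39.2, 89.8, 168.5]
contact_force: [0.8, 1.8, 5.9]
finger_gap: 0.416
YAW 27.7 Flat 2.0 Tz -0.004 j6 52.2
```

```bash
for i in 1; do python3 -m jog '[[255,[0,0,0],-1.5],[255,[0,0,0],-3],[255,[0,0,0],-3]]'; python3 f.py; python3 -m jog '[[255,[0,0,0],-1.5],[255,[0,0,0],-3],[255,[0,0,0],-3]]'; python3 f.py; python3 -m jog '[[255,[0,0,0],-1.5],[255,[0,0,0],-3],[255,[0,0,0],-3]]'; python3 f.py; done
```

```text
t: 18.1
eef_pos: [573.4, 17.9, 146.0]
tcp_rot: [-41.5, 89.8, 169.2]
contact_force: [1.5, 0.9, 4.9]
finger_gap: 0.415
YAW 30.7 Flat 1.7 Tz 0.035 j6 49.3
t: 18.35
eef_pos: [573.3, 17.9, 146.0]
tcp_rot: [-42.7, 89.7, 171.0]
contact_force: [2.0, 0.2, 4.7]
finger_gap: 0.416
YAW 33.7 Flat 2.0 Tz -0.008 j6 46.3
t: 18.6
eef_pos: [573.2, 17.7, 145.9]
tcp_rot: [-42.0, 89.7, 174.6]
contact_force: [0.9, 1.7, 4.6]
finger_gap: 0.416
YAW 36.7 Flat 1.9 Tz -0.038 j6 43.3
```

```bash
python3 -m jog '[[255,[0,0,0],-1.5],[255,[0,0,0],-3],[255,[0,0,0],-3]]'; python3 f.py; python3 -m jog '[[255,[0,0,0],-1.5],[255,[0,0,0],-3],[255,[0,0,0],-3]]'; python3 f.py; python3 - <<'E'
from h import *
c=camera("scene"); save(c,"s9",(240,165,295,235),8)
E
```

```text
t: 18.85
eef_pos: [573.1, 17.6, 145.9]
tcp_rot: [-41.9, 89.7, 177.8]
contact_force: [0.9, 0.1, 5.5]
finger_gap: 0.417
YAW 39.6 Flat 0.9 Tz -0.023 j6 40.3
t: 19.1
eef_pos: [573.0, 17.5, 145.9]
tcp_rot: [-42.6, 89.7, 180.0]
contact_force: [0.4, 0.1, 5.0]
finger_gap: 0.417
YAW 42.6 Flat 0.4 Tz -0.034 j6 37.4
```

View pics/s9.png

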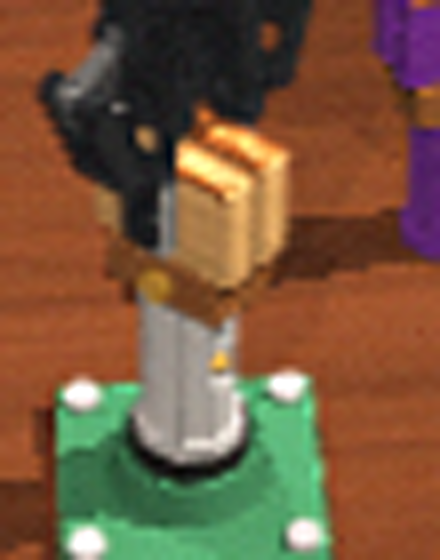

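The brass button shows in the slot at crop (220,360), and the side force has fallen to about 0.4 N. I turn a little further to feel whether it is captured.

```bash
python3 -m jog '[[255,[0,0,0],-1],[255,[0,0,0],-2],[255,[0,0,0],-2]]'; python3 f.py; python3 -m jog '[[255,[0,0,0],-1],[255,[0,0,0],-2],[255,[0,0,0],-2]]'; python3 f.py
```

```text
t: 19.4
eef_pos: [572.9, 17.4, 145.9]
tcp_rot: [-43.6, 89.7, -179.0]
contact_force: [1.2, 0.6, 5.4]
finger_gap: 0.415
YAW 44.6 Flat 1.4 Tz -0.041 j6 35.4
t: 19.65
eef_pos: [572.9, 17.4, 145.9]
tcp_rot: [-44.4, 89.7, -177.8]
contact_force: [0.9, -0.6, 5.3]
finger_gap: 0.414
YAW 46.6 Flat 1.1 Tz 0.006 j6 33.3
```

```bash
python3 -m jog '[[255,[0,0,0],-1],[255,[0,0,0],-2],[255,[0,0,0],-2]]'; python3 f.py; python3 -m jog '[[255,[0,0,0],-1],[255,[0,0,0],-2],[255,[0,0,0],-2],[255,[0,0,0],-2]]'; python3 f.py; python3 - <<'E'
from h import *
ims=[]
for n,b in (("scene",(245,185,290,225)),("side",(230,180,275,220))):
    c=camera(n); im=cv2.cvtColor(c["image"],cv2.COLOR_RGB2BGR)[b[1]:b[3],b[0]:b[2]]
    ims.append(cv2.resize(im,None,fx=8.5,fy=8.5,interpolation=cv2.INTER_CUBIC))
cv2.imwrite("pics/s10.png",np.hstack(ims))
E
```

```text
t: 19.9
eef_pos: [573.0, 17.2, 146.0]
tcp_rot: [-44.1, 89.7, -175.4]
contact_force: [1.4, 0.1, 4.4]
finger_gap: 0.412
YAW 48.7 Flat 1.4 Tz -0.065 j6 31.2
t: 20.23
eef_pos: [573.1, 17.1, 146.0]
tcp_rot: [-42.9, 89.7, -172.2]
contact_force: [1.3, -1.1, 5.3]
finger_gap: 0.415
YAW 50.7 Flat 1.7 Tz -0.039 j6 29.2
```

View pics/s10.png

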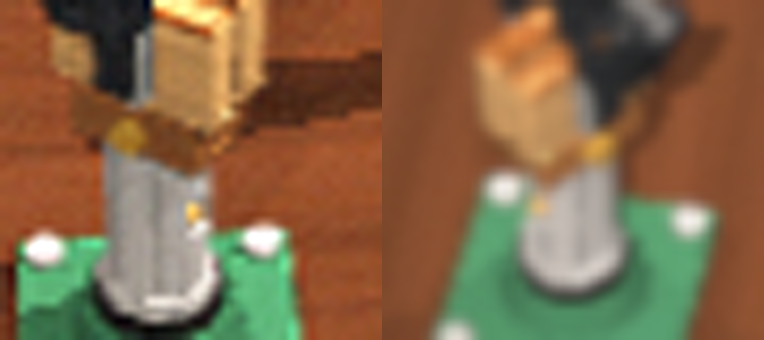

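Both views (scene and side) show the brass button in the slot, at picture (193,212) and (540,205). I feel for the end stop by a few more degrees.

```bash
for i in 1; do python3 -m jog '[[255,[0,0,0],-1],[255,[0,0,0],-2],[255,[0,0,0],-2]]'; python3 f.py; python3 -m jog '[[255,[0,0,0],0]]' >/dev/null; python3 f.py;  python3 -m jog '[[255,[0,0,0],-1],[255,[0,0,0],-2],[255,[0,0,0],-2]]'; python3 f.py; python3 -m jog '[[255,[0,0,0],0]]' >/dev/null; python3 f.py; done
```

```text
t: 20.58
eef_pos: [573.2, 17.0, 146.0]
tcp_rot: [-41.8, 89.7, -169.1]
contact_force: [2.2, -1.1, 4.2]
finger_gap: 0.414
YAW 52.8 Flat 2.5 Tz -0.12 j6 27.2
YAW 52.8 Flat 2.7 Tz -0.132 j6 27.1
t: 20.92
eef_pos: [573.4, 16.8, 146.1]
tcp_rot: [-40.7, 89.7, -165.9]
contact_force: [3.1, -2.0, 4.2]
finger_gap: 0.417
YAW 54.9 Flat 3.6 Tz -0.106 j6 25.1
YAW 54.9 Flat 2.2 Tz -0.089 j6 25.1
```

A gentle end stop is felt: about 0.1 N m, with the side force now tangential. The button is therefore captured in the slot. I back off to mid-play, ease the push and let go.

```bash
python3 -m jog '[[255,[0,0,0],2],[255,[0,0,0],4],[255,[-0.03,0,0],6],[255,[-0.06,0,0],7],[255,[-0.1,0,0],7],[255,[-0.1,0,0],7]]'; python3 f.py; python3 -m jog '[[200,[0,0,0],0],[120,[0,0,0],0],[60,[0,0,0],0],[0,[0,0,0],0],[0,[0,0,0],0],[0,[0,0,0],0],[0,[0,0,0],0],[0,[0,0,0],0],[0,[0,0,0],0]]'; python3 f.py
```

```text
t: 21.5
eef_pos: [572.9, 17.0, 146.6]
tcp_rot: [-40.0, 89.7, -172.1]
contact_force: [1.3, -0.2, 2.2]
finger_gap: 0.416
YAW 47.9 Flat 1.3 Tz -0.014 j6 32.0
t: 22.25
eef_pos: [572.8, 17.1, 146.6]
tcp_rot: [-41.2, 89.7, -173.2]
contact_force: [-0.3, -0.0, 1.3]
finger_gap: 1.0
YAW 47.9 Flat 0.3 Tz -0.019 j6 32.0
```

```bash
python3 -m jog '[[0,[-0.5,0,0],0],[0,[-1.5,0,0],0],[0,[-3,0,0],0],[0,[-5,0,0],0],[0,[-8,0,0],0],[0,[-11,0,0],0],[0,[-14,0,0],0],[0,[-15,0,0],0],[0,[-15,0,0],0]]'; python3 f.py; python3 - <<'E'
from h import *
ims=[]
s=sense()
for n,b in (("scene",(245,165,290,225)),("side",(230,160,275,220)),("wrist",(180,80,330,280))):
    c=camera(n); im=cv2.cvtColor(c["image"],cv2.COLOR_RGB2BGR)[b[1]:b[3],b[0]:b[2]]
    ims.append(cv2.resize(im,(262,350),interpolation=cv2.INTER_CUBIC)); T=T_of(c,s)
    for q,z in (("head",40),("slot",84)):
        for r in place_of(c,q)[:3]: print(n,q,round(r["confidence"],2),np.round(at_z(c,T,r["centre"],z)))
cv2.imwrite("pics/s11.png",np.hstack(ims))
E
```

```text
t: 23.0
eef_pos: [575.6, 16.9, 301.4]
tcp_rot: [87.9, 89.8, -44.2]
contact_force: [-0.3, -0.1, -0.1]
finger_gap: 1.001
YAW 47.9 Flat 0.3 Tz 0.074 j6 32.0
scene head 0.79 [465. 140.  40.]
scene head 0.77 [713. 265.  40.]
scene head 0.71 [561.  20.  40.]
scene slot 0.95 [463. 166.  84.]
scene slot 0.72 [575.  37.  84.]
scene slot 0.67 [710. 286.  84.]
side head 0.8 [579.  27.  40.]
side head 0.77 [421. 177.  40.]
side head 0.76 [660. 312.  40.]
side slot 0.87 [597.  21.  84.]
side slot 0.77 [415. 196.  84.]
side slot 0.68 [641. 315.  84.]
wrist head 0.79 [577.  19.  40.]
wrist head 0.74 [440. 145.  40.]
wrist slot 0.84 [588.  30.  84.]
wrist slot 0.72 [440. 163.  84.]
```

View pics/s11.png

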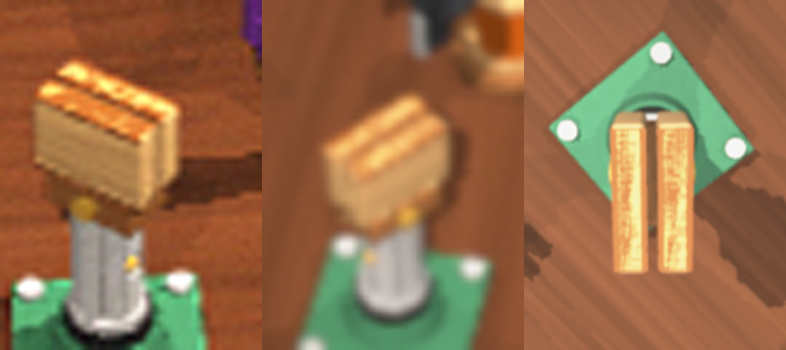

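The head stands upright on the ring with the brass button showing in the slot (scene panel (131,262), side panel (368,257)), and the gripper is clear. I hand in.

```bash
python3 -c "
from plant import *
print(sign_off())"
```

```text
the job is handed in; nothing more can be done
None
```

I lifted the tan steel-tube head off its stand and slid it down over the post's stub until the rubber ring pushed back with about 8 N. I then twisted it about 45° in small steps. At 40–43° the button's sideways push faded, and at 53° I felt a soft stop of about 0.1 N m. I turned back to the middle of that play (yaw 48°), eased the push, let go and moved up clear. The job was handed in at about 23 s.

**Last checks:**
- The final pictures show the head upright on the ring with the brass button in the slot, seen in both the scene and side views. The gripper was open and about 150 mm above, with no load on it.
- The readings I took at the wrist stayed below about 10 N. I did not see peaks between readings.
- I never felt one sharp click. That the button popped through rests on the fading side force, the end stop on one side and the pictures; I did not test the stop on the other side.
- The networks' estimates of the head's position differed by up to about 18 mm between cameras, so I relied on feel and the pictures rather than those numbers.
- I did not measure the other things on the bench afterwards; the arm's path passed clear of them.

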